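# Thread the guide rod of a key machine through its two bushings and hold it

### The arm

A 7-joint arm with a two-finger parallel gripper is mounted at the origin on the work surface. World frame = base frame: x ahead of the robot, y to its left, z up, the work surface at z = 0. Lengths are in m, angles in rad, forces in N, time in s.
With the tool pointing down it reaches from about 0.4 to 0.925 m from the base axis. Payload 5.6 kg.
Tool frame: the origin (TCP) lies on the front face of the gripper's body, between the roots of the fingers; the fingertips stand 73 mm ahead of it and the grasp point (between the pads) lies 54 mm ahead of it; x points along the fingers, y is the direction in which the jaws open and shut, and the axes are right-handed (so a half turn about x gives the same grasp; the last joint's range is limited). The gripper opens to 85 mm and grips with 20 to 120 N. Pads are 22 mm wide; open, the fingers measure 114 mm over their backs; the gripper's body (76 mm by 85 mm) begins 54 mm behind the grasp point. The pads swing forward as they close: fully open they stand 13 mm farther back than shut.
Start: joints at [1.084, 0.468, -0.012, 1.603, 0.006, 1.071, -0.056], TCP at [0.279, -0.587, 0.304] pointing down, gripper open.
Joint ranges: [-2.53, 2.53], [-0.31, 2.02], [-1.57, 1.55], [0.28, 2.44], [-1.29, 4.43], [0.15, 1.84], [-2.92, 2.92]. Speed limits (rad/s): [2.57, 2.57, 3.14, 3.14, 3.14, 3.14, 3.14].

### API

Orientations are given as a unit quaternion [x, y, z, w].
In Python, from station import ctrl gives the robot as it stands.
- The arm moves only by the tool jog_arm, never from a script. Its argument "deltas" is a list of rows, each a list of 2 entries, a list of its own where there are three numbers: the shift along the tool's x, y, z in m, then the turn about the tool's x in rad. In form: [[[dx, dy, dz], spin], ...]. A call has 1 to 10 rows; each row shifts and turns the commanded pose from where the row before left it, along the tool's axes as they then stand; what a row does not reach is not made up. A row lasts 1/12 s, in which the tool goes at most 41.7 mm and 7.16 degrees, less where a joint would pass 70% of its speed; a pose out of reach is approached as far as the arm can. A call with a gripper value outside its range is refused whole. "grip" is the opening, from 0 (shut) to 1 (fully open), set as the call begins (left out, the last holds). The fingers move at their own pace and stop on an object; "newtons" is the grip in N (left out, the last holds). Time passes only in rows, so rows that do not move let the fingers close. It gives the time, the measured TCP pose, the force and the opening at its end, in the units of the state.
- ctrl.sense(): the state, without advancing time (a new reading comes with each control period).
- ctrl.capture(name): name is "side" or "top"; returns a dict with "pixels" (420x560x3 uint8, red, green, blue), "intrinsics" (3x3 intrinsics, pixels), "dist_coeffs" ([k1, k2, p1, p2, k3] as OpenCV has them; the pictures are not rectified), "rvec" (rotation vector, rad) and "tvec" (3), from world to camera coordinates, as OpenCV has them. Camera axes: x right, y down, z forward; pixel columns grow to the right and rows downward; lengths in m; the calibration is good to about 2 mm. A picture is of the moment at which its call begins. There is no depth.
- ctrl.finish_job(): hands the job in, once; it reports no verdict.
The state is a dict: "time_s": time; "joints": joint angles; "joint_vel": joint speeds; "tau": joint torques, N m; "tcp_pos": TCP position; "tool_rot": TCP orientation; "ft_force": force on the tool from outside, world axes, zero at the start; "ft_torque": the same for the moment, N m; "width": finger opening in m.
Only numpy, scipy, OpenCV 4.12 (cv2) and the standard library are available. Lean on these libraries where they do the work, as an engineer would, in place of code of your own. Each camera call takes 0.05 s, during which the arm holds its last target.

### The job

On the key machine's guide stand, swing the shutter lever a quarter turn to its open stop to uncover the upper bushing. Then take the long rod by its knob from the wooden rack and thread it, point down, through the upper bushing and on through the lower one. Finish while still holding the rod in the gripper, upright, with its point plainly out below the lower bushing and a clear gap left between the knob and the upper bushing, so that a colleague can fit the clip; leave the short rod, the padlock and the oil bottle where they are.

Things in the scene. Friction and masses are not known exactly. Their poses are not given: they have to be found in the camera images.
- shutter (a joint): Hinge of the flat steel shutter on top of the stand's upper arm, axis vertical, rad. 0 = closed (the blade covers the upper bushing's bore), 1.57 = open stop; it grows counterclockwise seen from above. It starts between 0 and 0.2, and stays where it is left; moving it takes about 1 N at the lever's post.
- shutter_grip (a point): Middle of the upper part of the shutter lever's upright black round post, 14 mm in diameter; the post rises 45 mm from the top of the 16 mm wide, 4 mm thick lever; this point lies 25 mm above the lever and 20 mm below the post's top, 166 mm above the bench. It circles the pivot at a radius of 70 mm. Its x axis points from the pivot to the post.
- shutter_pivot (a point): Pivot axis of the shutter, at the top of its blade and lever (141 mm above the bench; a 22 mm round boss rises 4 mm more), 45 mm from the bushings' axis towards the column. Axes as the stand's: its -y points to the bushings' axis, +y to the column, z up. With the shutter closed the blade lies along -y and the lever along +x; open, the blade lies along +x and the lever along +y, over the column.
- upper_mouth (a point): Centre of the upper bushing's top face, 135 mm above the bench. Both bushings are brass tubes, 36 mm outside, 15 mm bore, 20 mm tall, on one vertical axis, each on the end of a grey arm from a column that stands 105 mm off the axis (+y of the stand). The closed shutter's blade lies 2 mm above this face and is 4 mm thick. Axes as the stand's, z up.
- lower_exit (a point): Centre of the lower bushing's underside, 55 mm above the bench (its top is at 75 mm, the upper bushing's underside at 115 mm). The stand's grey base plate below is 10 mm thick. The stand is fixed; it may stand left or right of the rack. Axes as the stand's, z up.
- rod_knob (a point): Centre of the long rod's black round knob, 26 mm in diameter and 30 mm tall, 135 mm from the rod's point along its axis; z points from the point to the knob. The rod starts upright in one of the two holes of a wooden rack (160 x 60 x 45 mm, holes 100 mm apart, 35 mm deep with a floor 10 mm above the bench, 14 mm wide), its knob's centre 145 mm above the bench. It weighs 100 to 165 g.
- rod_tip (a point): Point of the long rod: a steel shaft 12 mm in diameter and 120 mm long below the knob; its last 6 mm taper to a flat 7 mm wide end, at whose centre this point lies.
- rod: The long rod with its knob; origin at its point's end, z along the shaft to the knob.
- short_knob (a point): Centre of the knob of the short rod, which stands in the rack's other hole: the same knob and thickness, but a shaft of only 60 mm, so its knob's centre is 85 mm above the bench. To be left alone.
- padlock: Brass padlock lying flat on the bench, body 48 x 42 x 22 mm with a steel shackle reaching 58 mm from its centre along x; origin under its body. To be left alone.
- oil: White oil bottle with a red cap, 40 mm in diameter, 100 mm tall, standing; origin at the centre of its underside. To be left alone.

How it is judged:
On the way, in this order (a step that is already met when the one before it is completed fails the run):
1. the shutter is swung to its open stop (past 1.35 rad) (value of joint shutter above 1.35 rad), for 0.1 s.
2. the rod's point has entered the upper bushing from above (5 mm or more below its top face, on its axis) (horizontal distance between rod_tip and upper_mouth below 0.007 m and height (world z) of rod_tip between 0.075 and 0.13 m and angle between rod's own z axis and vertical below 0.2 rad), for 0.02 s.
At the end, for the whole second after the job is handed in: Shutter open past 1.3 rad; the long rod upright (0.08 rad) through both bushings, on axis within 6 mm (point) and 8 mm (knob), point 3 mm or more below the lower bushing, knob 4 mm or more above the upper one, gripped by the fingers (over 2 N) and still (under 20 mm/s) (value of joint shutter above 1.3 rad and horizontal distance between rod_tip and lower_exit below 0.006 m and horizontal distance between rod_knob and upper_mouth below 0.008 m and angle between rod's own z axis and vertical below 0.08 rad and height (world z) of rod_tip below 0.052 m and height (world z) of rod_knob above 0.154 m and contact force between the fingers and rod above 2 N and linear speed of rod below 0.02 m/s); the arm keeps its last pose, push and grip.
It fails at once if the short rod is moved by more than 25 mm (distance of short_knob from where it was at the start of the episode above 0.025 m).
It fails at once if the padlock is moved by more than 25 mm (distance of padlock from where it was at the start of the episode above 0.025 m).
It fails at once if the oil bottle is moved by more than 25 mm or tipped (distance of oil from where it was at the start of the episode above 0.025 m or angle between oil's own z axis and vertical above 0.4 rad).
It also fails if it takes over 64 s, if anything falls off the work surface, if the arm or the gripper's body presses on something with over 40 N, if the wrist force passes 120 N, or if a joint passes its speed limit or range.

## Working session

There is one attempt and no reset: what is moved stays moved. The work goes in short steps, Python scripts to look and compute and a tool call to move; the robot and the scene stay as the last step left them, time stands still between calls to the robot, and variables do not carry over. Pictures are saved under pics/ and viewed, and the job is handed in when it is done.

Besides the shell and the picture viewer there is one more tool, called by a JSON object that holds its "api" and its "payload". jog_arm: Moves the arm, as the interface text tells. Its arguments: {"type":"object","properties":{"deltas":{"type":"array","items":{"type":"array"}},"grip":{"type":"number"},"newtons":{"type":"number"}},"required":["deltas"]}

```bash
mkdir -p pics; ls; cat > h.py <<'E'
import numpy as np,cv2,pickle
from station import ctrl
def cap(n,f):
    c=ctrl.capture(n); cv2.imwrite(f'pics/{f}.png',cv2.cvtColor(c['pixels'],cv2.COLOR_RGB2BGR)); pickle.dump(c,open(f'pics/{f}.pkl','wb')); return c
def load(f): return pickle.load(open(f'pics/{f}.pkl','rb'))
def ray(c,uv):
    K=np.array(c['intrinsics']);d=np.array(c['dist_coeffs'])
    p=cv2.undistortPoints(np.array([[uv]],float),K,d)[0,0]
    R=cv2.Rodrigues(np.array(c['rvec'],float))[0];t=np.array(c['tvec'],float).ravel()
    return -R.T@t, R.T@np.array([p[0],p[1],1.])
def onz(c,uv,z):
    o,d=ray(c,uv); return o+d*(z-o[2])/d[2]
def proj(c,P):
    return cv2.projectPoints(np.array(P,float).reshape(-1,3),np.array(c['rvec'],float),np.array(c['tvec'],float),np.array(c['intrinsics']),np.array(c['dist_coeffs']))[0].reshape(-1,2)
def tri(c1,u1,c2,u2):
    o1,d1=ray(c1,u1);o2,d2=ray(c2,u2)
    s=np.linalg.lstsq(np.stack([d1,-d2],1),o2-o1,rcond=None)[0]
    a=o1+s[0]*d1;b=o2+s[1]*d2
    return (a+b)/2,np.linalg.norm(a-b)
E
python3 - <<'E'
from h import *
for n in('top','side'):
    c=cap(n,n+'0'); print(n,ray(c,(280,210)))
print({k:np.round(v,3) for k,v in ctrl.sense().items()})
E
```

```text
pics
top (array([0.42910533, 0.02822273, 0.98995155]), array([ 2.03663576e-01, -6.52012983e-04, -9.79057592e-01]))
side (array([0.15216553, 0.46216869, 0.8899907 ]), array([ 0.45873991, -0.43297294, -0.77598716]))
{'time_s': np.float64(0.1), 'joints': array([ 1.084,  0.468, -0.012,  1.604,  0.006,  1.071, -0.056]), 'joint_vel': array([-0.001, -0.001, -0.001, -0.003,  0.001,  0.   , -0.001]), 'tau': array([ 1.0000e-03, -5.3352e+01,  2.2000e-02, -2.5196e+01,  1.1000e-02,
        4.0000e-03,  0.0000e+00]), 'tcp_pos': array([ 0.279, -0.587,  0.303]), 'tool_rot': array([-0.69 , -0.156,  0.69 , -0.155]), 'ft_force': array([ 0.238,  0.062, -0.342]), 'ft_torque': array([-0.031,  0.026, -0.022]), 'width': np.float64(0.085)}
```

View pics/top0.png

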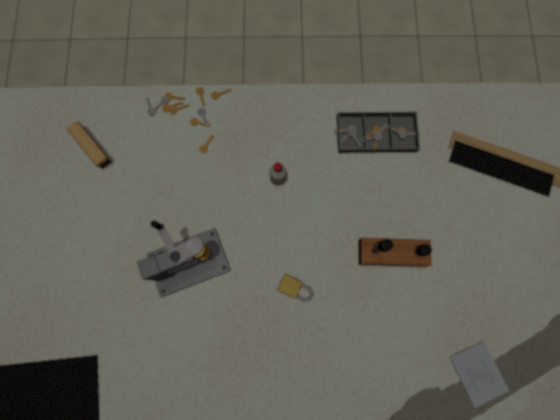

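View pics/side0.png

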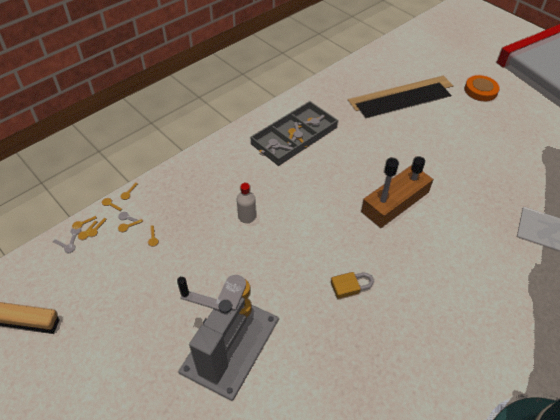

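The top view shows the stand at about (185,262), with its lever post at about (157,225). The rack is at (396,252), with the long rod's knob at about (385,246). The padlock is at (293,287) and the oil bottle at (278,172). I'll zoom in next.

```bash
python3 - <<'E'
import cv2,numpy as np
def z(f,x,y,w,h,s): 
    a=cv2.imread(f'pics/{f}.png')[y:y+h,x:x+w]; a=cv2.convertScaleAbs(a,alpha=1.6,beta=10);return cv2.resize(a,None,fx=s,fy=s,interpolation=cv2.INTER_CUBIC)
A=z('top0',130,210,110,100,5)
cv2.imwrite('pics/zt.png',A)
cv2.imwrite('pics/zs.png',z('side0',160,260,130,140,4))
cv2.imwrite('pics/zr.png',np.hstack([z('side0',350,140,100,90,4),z('top0',350,215,90,90,4)]))
E
```

```text
(no output)
```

View pics/zt.png

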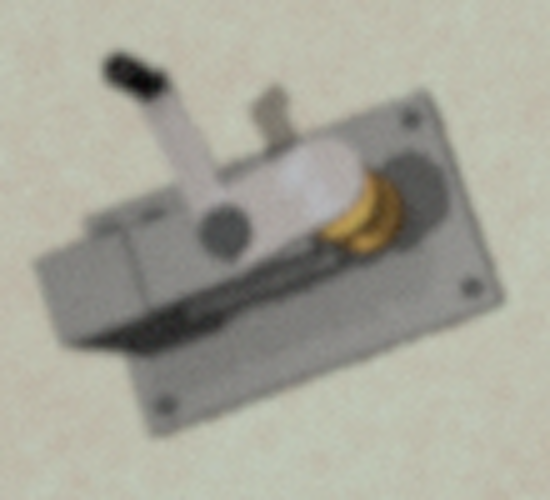

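View pics/zs.png

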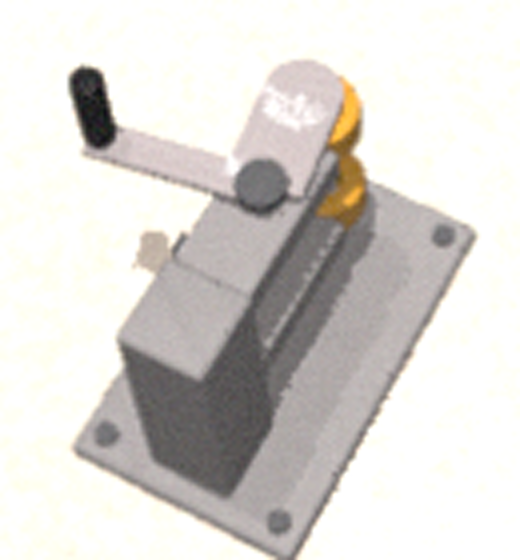

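View pics/zr.png

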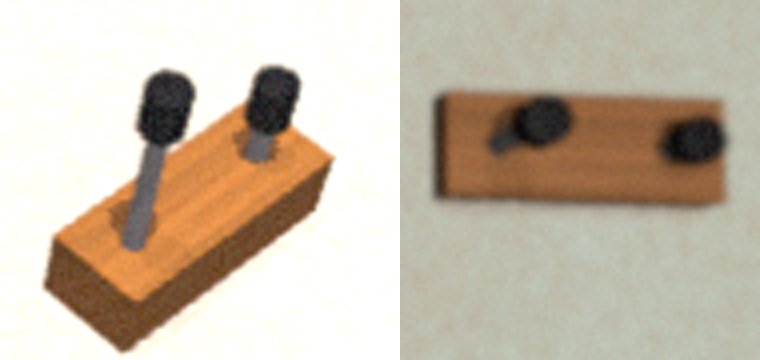

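```bash
python3 - <<'E'
from h import *
T=load('top0');S=load('side0')
def blob(c,x,y,w,h,thr):
    g=c['pixels'][y:y+h,x:x+w].max(2); m=(g<thr).astype(np.uint8)
    n,l,st,ce=cv2.connectedComponentsWithStats(m)
    return [(np.round(ce[i]+[x,y],1).tolist(),st[i].tolist()) for i in range(1,n) if st[i,4]>15]
print('top rods',blob(T,360,225,80,50,45)); print('side rods',blob(S,375,145,60,40,45))
print('post',blob(T,145,215,25,20,60),blob(S,170,270,25,30,60))
f5=lambda u,v:((u+.5)/5-.5+130,(v+.5)/5-.5+210)
f4=lambda u,v:((u+.5)/4-.5+160,(v+.5)/4-.5+260)
r=lambda a:np.round(a,4)
bt=f5(225,232);bs=f4(260,183)
print('boss',r(onz(T,bt,.145)),r(onz(S,bs,.145)),tri(T,bt,S,bs))
pt=f5(118,66);ps=f4(85,74)
print('posttop',r(onz(T,pt,.186)),r(onz(S,ps,.186)),tri(T,pt,S,ps))
for p in [(428,90),(502,298),(157,435)]: print('T corner',r(onz(T,f5(*p),.01)))
for p in [(475,235),(288,558),(76,450)]: print('S corner',r(onz(S,f4(*p),.01)))
for p in [(412,118),(472,287),(165,404)]: print('T screw',r(onz(T,f5(*p),.01)))
for p in [(443,235),(279,521),(106,433)]: print('S screw',r(onz(S,f4(*p),.01)))
E
```

```text
top rods [([360.0, 251.5], [0, 15, 1, 24, 24]), ([383.1, 245.8], [13, 14, 20, 14, 177]), ([422.7, 249.9], [55, 19, 16, 12, 148])]
side rods [([390.9, 166.9], [10, 13, 13, 19, 181]), ([417.5, 165.0], [37, 12, 12, 17, 157])]
post [([156.6, 225.1], [6, 6, 13, 9, 74])] [([182.9, 286.5], [8, 7, 11, 20, 148])]
boss [0.5111 0.2439 0.145 ] [0.5084 0.2436 0.145 ] (array([0.51034486, 0.24365959, 0.14316144]), np.float64(0.002316445301448364))
posttop [0.5731 0.2786 0.186 ] [0.5717 0.2759 0.186 ] (array([0.57160275, 0.27706772, 0.18822994]), np.float64(0.0025952726251830694))
T corner [0.5914 0.1836 0.01  ]
T corner [0.492  0.1466 0.01  ]
T corner [0.4303 0.3061 0.01  ]
S corner [0.4852 0.148  0.01  ]
S corner [0.4275 0.3072 0.01  ]
S corner [0.5253 0.3447 0.01  ]
T screw [0.5779 0.191  0.01  ]
T screw [0.4972 0.1608 0.01  ]
T screw [0.4444 0.3031 0.01  ]
S screw [0.4951 0.1589 0.01  ]
S screw [0.4422 0.2999 0.01  ]
S screw [0.5228 0.3306 0.01  ]
```

```bash
cat >> h.py <<'E'
from scipy.spatial.transform import Rotation as Ro
def st():
    s=ctrl.sense(); R=Ro.from_quat(s['tool_rot']).as_matrix(); return s,R
def yaw(R): return np.degrees(np.arctan2(R[1,1],R[0,1])) # of tool y
def plan(P,yw=None):
    s,R=st(); p=np.array(s['tcp_pos']); 
    d=R.T@(np.array(P)-p)
    out=f"t={s['time_s']:.2f} tcp={np.round(p,4)} yaw_y={yaw(R):.1f} tilt={np.degrees(np.arccos(-R[2,0])):.2f} delta={np.round(d,4)}"
    if yw is not None:
        a=(yw-yaw(R)+90)%180-90; out+=f" spin={-np.radians(a):.3f}"
    print(out,'F',np.round(s['ft_force'],1),'w',round(float(s['width']),4),'j7',round(float(s['joints'][6]),3))
E
python3 - <<'E'
from h import *
s,R=st();print(np.round(R,3))
plan([.594,.236,.304],120.7)
T=load('top0');S=load('side0')
r=lambda a:np.round(a,4)
# rods: blob centroid approx
k=tri(T,(385,245.3),S,(390.9,166.9));print('knob~',k)
print(onz(S,(390.9,166.9),.145),onz(T,(384.4,245.5),.15))
print('short',onz(S,(417.5,165),.085),onz(T,(422.7,249.9),.088))
E
```

```text
[[-0.001  0.429 -0.903]
 [ 0.001 -0.903 -0.429]
 [-1.    -0.002  0.   ]]
t=0.10 tcp=[ 0.2789 -0.5867  0.303 ] yaw_y=-64.6 tilt=0.09 delta=[-1.000e-04 -6.077e-01 -6.378e-01] spin=-0.092 F [ 0.2  0.1 -0.3] w 0.0852 j7 -0.056
knob~ (array([ 0.5276142 , -0.18818873,  0.14442992]), np.float64(0.002336314322931009))
[ 0.52635718 -0.18834343  0.145     ] [ 0.52754932 -0.18488494  0.15      ]
short [ 0.52178501 -0.28769368  0.085     ] [ 0.52416809 -0.28426062  0.088     ]
```

{"api": "jog_arm", "payload": {"deltas": [[[0, -0.0253, -0.0266], 0], [[0, -0.0253, -0.0266], 0], [[0, -0.0253, -0.0266], 0], [[0, -0.0253, -0.0266], 0], [[0, -0.0253, -0.0266], 0], [[0, -0.0253, -0.0266], 0], [[0, -0.0253, -0.0266], 0], [[0, -0.0253, -0.0266], 0]], "grip": 0, "newtons": 40}}

```text
time_s: 0.77
tcp_pos: [0.3845, -0.311, 0.3037]
tool_rot: [-0.69, -0.156, 0.69, -0.155]
ft_force: [0.4, -1.0, 0.2]
width: 0.0001
```

{"api": "jog_arm", "payload": {"deltas": [[[0, -0.0253, -0.0266], 0], [[0, -0.0253, -0.0266], 0], [[0, -0.0253, -0.0266], 0], [[0, -0.0253, -0.0266], 0], [[0, -0.0253, -0.0266], 0], [[0, -0.0253, -0.0266], 0], [[0, -0.0253, -0.0266], 0], [[0, -0.0253, -0.0266], 0]]}}

```text
time_s: 1.43
tcp_pos: [0.4898, -0.0371, 0.3038]
tool_rot: [-0.69, -0.155, 0.69, -0.156]
ft_force: [1.1, -1.2, 0.0]
width: 0.0
```

{"api": "jog_arm", "payload": {"deltas": [[[0, -0.0253, -0.0266], 0], [[0, -0.0253, -0.0266], 0], [[0, -0.0253, -0.0266], 0], [[0, -0.0253, -0.0266], 0], [[0, -0.0253, -0.0266], 0], [[0, -0.0253, -0.0266], 0], [[0, -0.0253, -0.0266], 0], [[0, -0.0253, -0.0266], 0], [[0, 0, 0], 0]]}}

```text
time_s: 2.18
tcp_pos: [0.5946, 0.2437, 0.3032]
tool_rot: [0.689, 0.161, -0.689, 0.156]
ft_force: [-1.3, 0.4, 0.8]
width: 0.0001
```

```bash
python3 - <<'E'
from h import *
plan([.5937,.2376,.229],118.2)
E
```

```text
t=2.18 tcp=[0.5946 0.2437 0.3032] yaw_y=-64.1 tilt=0.33 delta=[0.0742 0.0055 0.0036] spin=-0.040 F [-1.3  0.4  0.8] w 0.0001 j7 -1.73
```

{"api": "jog_arm", "payload": {"deltas": [[[0.0, 0.0055, 0.0035], -0.04], [[0.02, 0, 0], 0], [[0.025, 0, 0], 0], [[0.02, 0, 0], 0], [[0.009, 0, 0], 0], [[0, 0, 0], 0]]}}

```text
time_s: 2.68
tcp_pos: [0.5929, 0.2281, 0.2271]
tool_rot: [-0.685, -0.169, 0.688, -0.17]
ft_force: [-0.4, -0.3, -0.1]
width: 0.0002
```

```bash
python3 - <<'E'
from h import *
plan([.5937,.2376,.229],118.2)
cap('side','s1');cap('top','t1')
a=cv2.imread('pics/s1.png')[240:400,140:300];b=cv2.imread('pics/t1.png')[190:310,110:270]
cv2.imwrite('pics/v1.png',np.hstack([cv2.resize(a,(400,400)),cv2.resize(b,(400,300)).__getitem__(slice(None)) if 0 else cv2.copyMakeBorder(cv2.resize(b,(400,300)),0,100,0,0,0)]))
E
```

```text
t=2.68 tcp=[0.5929 0.2281 0.2271] yaw_y=-62.3 tilt=0.30 delta=[-0.0019 -0.0081 -0.0051] spin=-0.008 F [-0.4 -0.3 -0.1] w 0.0002 j7 -1.714
```

View pics/v1.png

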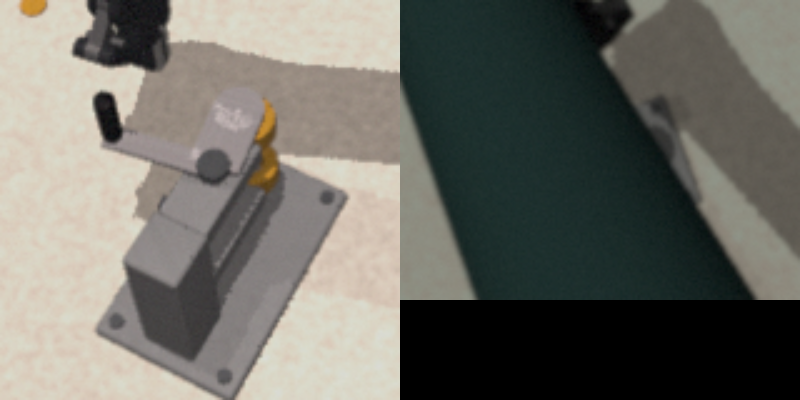

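```bash
python3 - <<'E'
from h import *
c=load('s1')
for P in [(.593,.2281,.154),(.593,.2281,.227),(.5724,.2773,.186)]: print((proj(c,P)-[140,240])*2.5)
E
```

```text
[[148.36360662  59.06155208]]
[[135.4196454   -5.90025694]]
[[99.63262812 95.92182256]]
```

```bash
python3 - <<'E'
from h import *
c=load('s1')
a=cv2.cvtColor(c['pixels'],cv2.COLOR_RGB2BGR)[180:320,140:280]
a=cv2.convertScaleAbs(cv2.resize(a,None,fx=4,fy=4,interpolation=cv2.INTER_CUBIC),alpha=2,beta=20)
s,R=st()
p=s['tcp_pos']
for d in (.0,.054,.073):
  for y in (-.0145,0,.0145):
    q=(proj(c,p+R@np.array([d,y,0]))[0]-[140,180])*4; cv2.circle(a,tuple(int(v) for v in q),3,(0,0,255) if y<0 else (0,255,0),-1)
cv2.imwrite('pics/v2.png',a)
E
```

```text
(no output)
```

View pics/v2.png

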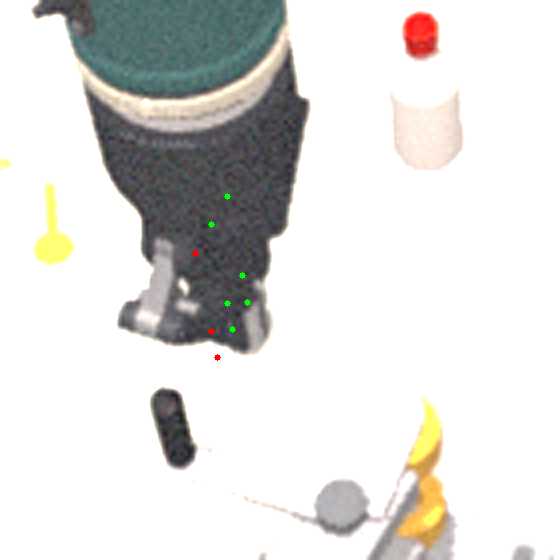

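{"api": "jog_arm", "payload": {"deltas": [[[-0.03, 0, 0], 0], [[0, 0, 0], 0], [[0, 0, 0], 0], [[0, 0, 0], 0], [[0, 0, 0], 0]], "grip": 0.6}}

```text
time_s: 3.2
tcp_pos: [0.5941, 0.2288, 0.2601]
tool_rot: [0.687, 0.169, -0.686, 0.169]
ft_force: [0.8, 0.0, 0.3]
width: 0.0517
```

```bash
python3 - <<'E'
from h import *
c=cap('side','s2')
a=cv2.cvtColor(c['pixels'],cv2.COLOR_RGB2BGR)[180:320,140:280]
a=cv2.convertScaleAbs(cv2.resize(a,None,fx=4,fy=4,interpolation=cv2.INTER_CUBIC),alpha=2,beta=20)
s,R=st();plan([.5937,.2376,.229],118.2)
p=s['tcp_pos']
for d in (.0,.06):
  for y in (-.0255,0,.0255):
    q=(proj(c,p+R@np.array([d,y,0]))[0]-[140,180])*4; cv2.circle(a,tuple(int(v) for v in q),3,(0,0,255) if y<0 else (0,255,0),-1)
cv2.imwrite('pics/v3.png',a)
E
```

```text
t=3.25 tcp=[0.594  0.2288 0.2597] yaw_y=-62.3 tilt=0.02 delta=[ 0.0307 -0.008  -0.0038] spin=-0.009 F [-0.3 -0.1  0. ] w 0.0514 j7 -1.7
```

View pics/v3.png

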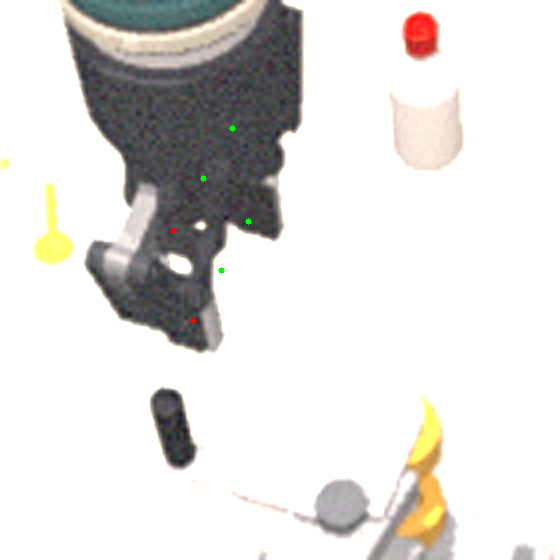

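{"api": "jog_arm", "payload": {"deltas": [[[-0.01, 0, 0], 0], [[0, -0.026, -0.002], 0], [[0, -0.027, -0.0014], 0], [[0, 0, 0], 0], [[0.025, 0, 0], 0], [[0.025, 0, 0], 0], [[0, 0, 0], 0]]}}

```text
time_s: 3.83
tcp_pos: [0.5703, 0.2761, 0.2156]
tool_rot: [-0.684, -0.169, 0.689, -0.17]
ft_force: [-0.4, -1.7, -1.9]
width: 0.051
```

```bash
python3 - <<'E'
from h import *
c=cap('side','s3')
a=cv2.cvtColor(c['pixels'],cv2.COLOR_RGB2BGR)[200:340,120:260]
a=cv2.convertScaleAbs(cv2.resize(a,None,fx=4,fy=4,interpolation=cv2.INTER_CUBIC),alpha=2,beta=20)
s,R=st();plan([.5724,.2773,.22],118.2)
cv2.imwrite('pics/v4.png',a)
E
```

```text
t=3.88 tcp=[0.5713 0.2766 0.2177] yaw_y=-62.3 tilt=0.32 delta=[-0.0023 -0.0001 -0.0013] spin=-0.008 F [0.1 0.5 0.1] w 0.0513 j7 -1.806
```

View pics/v4.png

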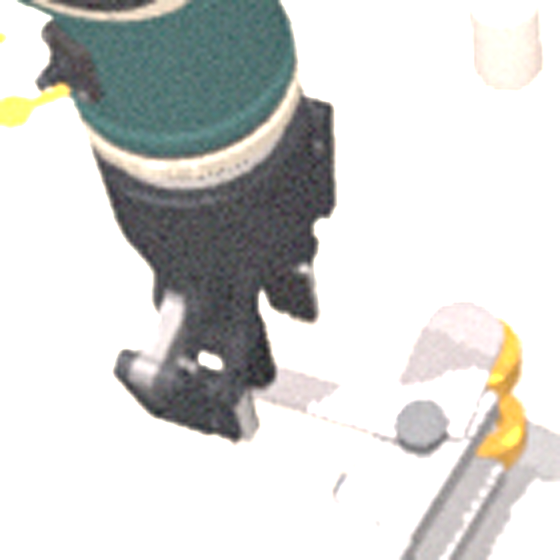

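{"api": "jog_arm", "payload": {"deltas": [[[-0.004, 0, 0], 0], [[0, 0, 0], 0], [[0, -0.00634, 0.0003], -0.0908], [[0, -0.00634, 0.0003], -0.0908], [[0, -0.00634, 0.0003], -0.0908], [[0, -0.00634, 0.0003], -0.0908], [[0, -0.00634, 0.0003], -0.0908], [[0, -0.00634, 0.0003], -0.0908], [[0, -0.00634, 0.0003], -0.0908], [[0, -0.00634, 0.0003], -0.0908]], "grip": 0.28}}

```text
time_s: 4.72
tcp_pos: [0.5364, 0.3106, 0.2262]
tool_rot: [0.582, 0.403, -0.579, 0.404]
ft_force: [0.8, -0.7, 0.6]
width: 0.0239
```

{"api": "jog_arm", "payload": {"deltas": [[[0, -0.00634, 0.0003], -0.0908], [[0, -0.00634, 0.0003], -0.0908], [[0, -0.00634, 0.0003], -0.0908], [[0, -0.00634, 0.0003], -0.0908], [[0, -0.00634, 0.0003], -0.0908], [[0, -0.00634, 0.0003], -0.0908], [[0, 0, 0], 0]]}}

```text
time_s: 5.3
tcp_pos: [0.4977, 0.3141, 0.2258]
tool_rot: [0.452, 0.544, -0.45, 0.545]
ft_force: [-0.3, -0.1, 0.2]
width: 0.0238
```

```bash
python3 - <<'E'
from h import *
c=cap('side','s4')
a=cv2.cvtColor(c['pixels'],cv2.COLOR_RGB2BGR)[220:380,120:280]
a=cv2.convertScaleAbs(cv2.resize(a,None,fx=3.5,fy=3.5,interpolation=cv2.INTER_CUBIC),alpha=1.7,beta=20)
s,R=st();plan([.4851,.3092,.22],200.7)
p=np.array(s['tcp_pos'])-[.5098,.2437,0];print(np.degrees(np.arctan2(p[1],p[0])),np.hypot(*p[:2]))
cv2.imwrite('pics/v5.png',a)
E
```

```text
t=5.35 tcp=[0.4982 0.3138 0.2256] yaw_y=10.4 tilt=0.14 delta=[ 0.0055 -0.0138  0.0021] spin=-0.179 F [-0.4  0.4 -0. ] w 0.0241 j7 -0.817
99.36153777007024 0.07104292170865421
```

View pics/v5.png

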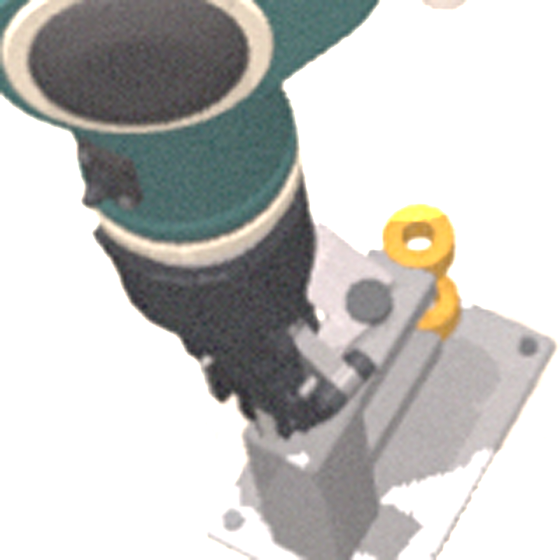

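{"api": "jog_arm", "payload": {"deltas": [[[0, -0.00634, 0.0003], -0.0908], [[0, -0.00634, 0.0003], -0.0908], [[0, -0.005, 0.0003], -0.05], [[0, 0, 0], 0]]}}

```text
time_s: 5.68
tcp_pos: [0.4812, 0.308, 0.2248]
tool_rot: [0.387, 0.592, -0.386, 0.592]
ft_force: [0.1, 0.3, 0.5]
width: 0.024
```

```bash
python3 - <<'E'
from h import *
s,R=st();plan([.4851,.3092,.22],200.7)
p=np.array(s['tcp_pos'])-[.5098,.2437,0];print(np.degrees(np.arctan2(p[1],p[0])),np.hypot(*p[:2]))
E
```

```text
t=5.68 tcp=[0.4812 0.308  0.2248] yaw_y=23.7 tilt=0.07 delta=[0.0048 0.004  0.0005] spin=0.053 F [0.1 0.3 0.5] w 0.024 j7 -0.626
113.95625262279631 0.07037099107300365
```

{"api": "jog_arm", "payload": {"deltas": [[[0, -0.003, 0], 0], [[0, 0, 0], 0]]}}

```text
time_s: 5.85
tcp_pos: [0.4806, 0.3075, 0.2248]
tool_rot: [0.389, 0.591, -0.385, 0.592]
ft_force: [5.6, 4.1, -2.1]
width: 0.0239
```

{"api": "jog_arm", "payload": {"deltas": [[[0, -0.003, 0], 0], [[0, 0, 0], 0]]}}

```text
time_s: 6.02
tcp_pos: [0.48, 0.3071, 0.225]
tool_rot: [0.391, 0.59, -0.383, 0.593]
ft_force: [13.8, 7.9, -10.0]
width: 0.0239
```

{"api": "jog_arm", "payload": {"deltas": [[[0, 0.01, 0], 0], [[0, 0, 0], 0], [[-0.02, 0, 0], 0], [[-0.03, 0, 0], 0], [[-0.03, 0, 0], 0], [[-0.015, 0, 0], 0], [[0, 0, 0], 0]], "grip": 0.4}}

```text
time_s: 6.6
tcp_pos: [0.4854, 0.3109, 0.3228]
tool_rot: [0.388, 0.591, -0.385, 0.593]
ft_force: [0.2, 0.1, 0.4]
width: 0.0342
```

```bash
python3 - <<'E'
from h import *
s,R=st();plan([.527,-.188,.315],20)
E
```

```text
t=6.60 tcp=[0.4854 0.3109 0.3228] yaw_y=23.7 tilt=0.33 delta=[ 0.0067 -0.1627  0.4735] spin=0.065 F [0.2 0.1 0.4] w 0.0342 j7 -0.543
```

{"api": "jog_arm", "payload": {"deltas": [[[0, -0.0102, 0.0296], 0], [[0, -0.0102, 0.0296], 0], [[0, -0.0102, 0.0296], 0], [[0, -0.0102, 0.0296], 0], [[0, -0.0102, 0.0296], 0], [[0, -0.0102, 0.0296], 0], [[0, -0.0102, 0.0296], 0], [[0, -0.0102, 0.0296], 0]], "grip": 0.8}}

```text
time_s: 7.27
tcp_pos: [0.5049, 0.0583, 0.318]
tool_rot: [0.386, 0.593, -0.387, 0.592]
ft_force: [1.1, 0.1, -0.3]
width: 0.0685
```

{"api": "jog_arm", "payload": {"deltas": [[[0, -0.0102, 0.0296], 0], [[0, -0.0102, 0.0296], 0], [[0, -0.0102, 0.0296], 0], [[0, -0.0102, 0.0296], 0], [[0, -0.0102, 0.0296], 0], [[0, -0.0102, 0.0296], 0], [[0, -0.0102, 0.0296], 0], [[0, -0.0102, 0.0296], 0], [[0, 0, 0], 0], [[0, 0, 0], 0]]}}

```text
time_s: 8.1
tcp_pos: [0.5257, -0.1916, 0.3175]
tool_rot: [0.387, 0.592, -0.388, 0.59]
ft_force: [0.2, 1.3, -0.8]
width: 0.0684
```

```bash
python3 - <<'E'
from h import *
s,R=st();plan([.527,-.188,.315],20)
c=cap('side','s5');t=cap('top','t5')
f=lambda c,x,y,w,h,s:cv2.convertScaleAbs(cv2.resize(cv2.cvtColor(c['pixels'],cv2.COLOR_RGB2BGR)[y:y+h,x:x+w],None,fx=s,fy=s,interpolation=cv2.INTER_CUBIC),alpha=1.3)
cv2.imwrite('pics/v6.png',f(c,160,260,130,100,6)); cv2.imwrite('pics/v7.png',f(t,130,210,110,100,6));cv2.imwrite('pics/v8.png',f(c,330,60,140,160,4))
E
```

```text
t=8.10 tcp=[ 0.5257 -0.1916  0.3175] yaw_y=23.5 tilt=0.15 delta=[ 0.0025  0.0026 -0.0028] spin=0.061 F [ 0.2  1.3 -0.8] w 0.0684 j7 0.425
```

View pics/v6.png

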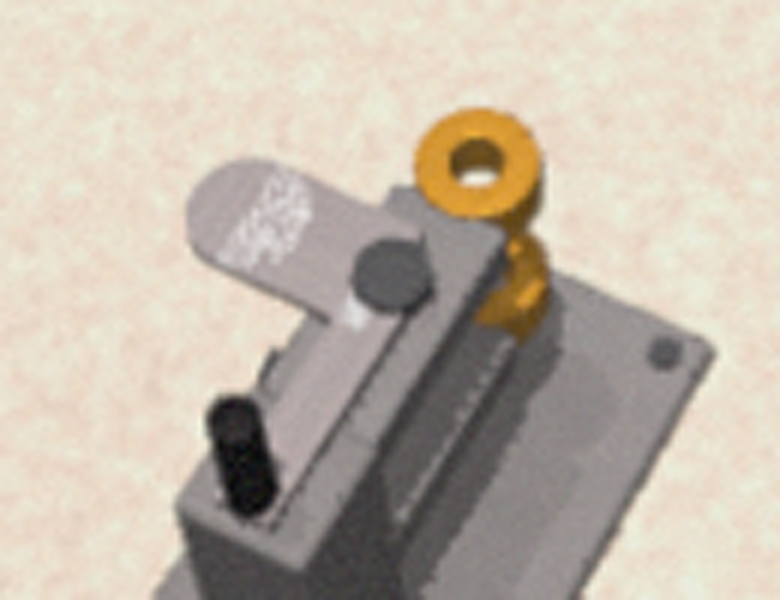

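View pics/v7.png

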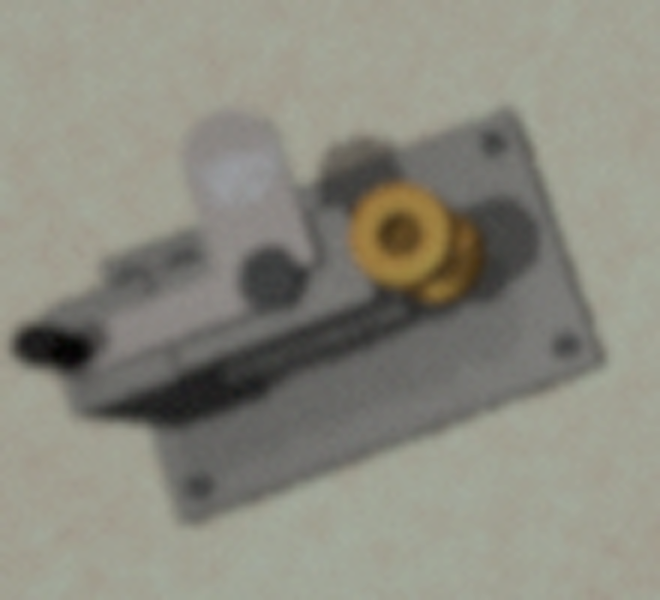

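View pics/v8.png

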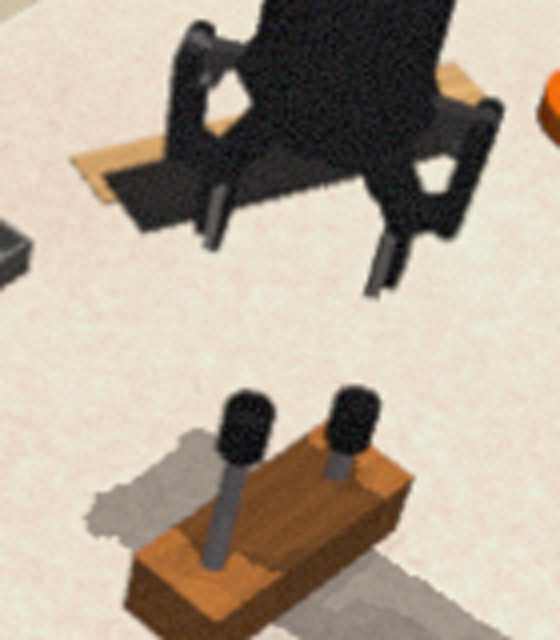

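```bash
python3 - <<'E'
from h import *
S=load('s5');T=load('t5')
def brass(c,x,y,w,h):
    p=c['pixels'][y:y+h,x:x+w]; hsv=cv2.cvtColor(np.ascontiguousarray(p),cv2.COLOR_RGB2HSV)
    return hsv
for c,(x,y,w,h),b in((S,(215,270,50,50),(239.2,286.3)),(T,(185,235,30,30),(196.6,249))):
    hsv=brass(c,x,y,w,h); m=((hsv[...,1]>110)&(hsv[...,0]>8)&(hsv[...,0]<32)).astype(np.uint8)
    v=hsv[...,2]
    print(m.sum(), np.argwhere(m).min(0)[::-1]+[x,y],np.argwhere(m).max(0)[::-1]+[x,y])
f6=lambda u,v,ox,oy:((u+.5)/6-.5+ox,(v+.5)/6-.5+oy)
r=lambda a:np.round(a,4)
us=f6(478,161,160,260);ut=f6(400.5,235,130,210)
print('bore',r(onz(S,us,.135)),r(onz(T,ut,.135)),tri(S,us,T,ut))
# overlay check of circles
for c,n,(x,y,w,h),P in((S,'S',(210,265,60,60),onz(S,us,.135)),(T,'T',(170,225,60,60),onz(T,ut,.135))):
    a=cv2.resize(cv2.cvtColor(c['pixels'],cv2.COLOR_RGB2BGR)[y:y+h,x:x+w],None,fx=7,fy=7,interpolation=cv2.INTER_CUBIC)
    for rad in(.018,.0075):
        th=np.linspace(0,2*np.pi,60);q=(proj(c,np.stack([P[0]+rad*np.cos(th),P[1]+rad*np.sin(th),0*th+.135],1))-[x,y]+.5)*7-.5
        cv2.polylines(a,[q.astype(int)],True,(255,0,0),1)
    cv2.imwrite(f'pics/ov{n}.png',a)
cv2.imwrite('pics/ov.png',np.hstack([cv2.resize(cv2.imread('pics/ovS.png'),(400,400)),cv2.resize(cv2.imread('pics/ovT.png'),(400,400))]))
E
```

```text
440 [229 278] [250 316]
315 [189 241] [210 260]
bore [0.5244 0.2007 0.135 ] [0.5267 0.2019 0.135 ] (array([0.52564499, 0.20122454, 0.13478287]), np.float64(0.002546522738551874))
```

View pics/ov.png

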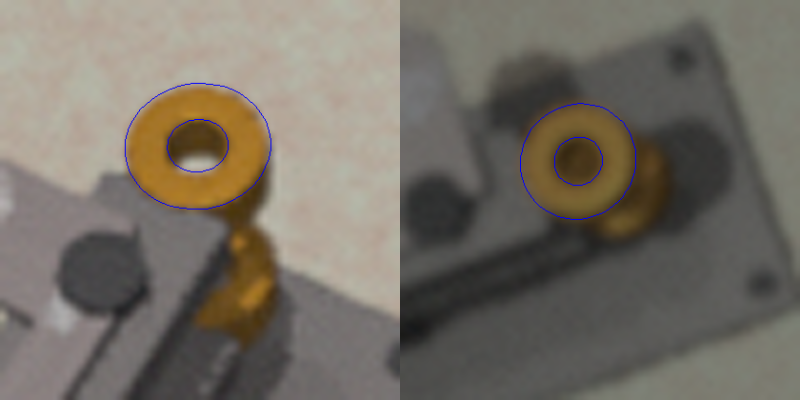

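{"api": "jog_arm", "payload": {"deltas": [[[0.0, 0.0032, -0.0025], 0.06], [[0.03, 0, 0], 0], [[0.03, 0, 0], 0], [[0.03, 0, 0], 0], [[0.0, 0, 0], 0]]}}

```text
time_s: 8.62
tcp_pos: [0.5254, -0.1837, 0.2238]
tool_rot: [0.402, 0.585, -0.404, 0.578]
ft_force: [-1.9, 0.7, -0.3]
width: 0.068
```

```bash
python3 - <<'E'
from h import *
s,R=st();plan([.5275,-.188,.199],20)
c=cap('side','s6')
f=lambda c,x,y,w,h,s:cv2.convertScaleAbs(cv2.resize(cv2.cvtColor(c['pixels'],cv2.COLOR_RGB2BGR)[y:y+h,x:x+w],None,fx=s,fy=s,interpolation=cv2.INTER_CUBIC),alpha=1.3)
cv2.imwrite('pics/v9.png',f(c,330,60,140,160,4))
E
```

```text
t=8.62 tcp=[ 0.5254 -0.1837  0.2238] yaw_y=20.5 tilt=0.58 delta=[0.0247 0.0007 0.0049] spin=0.009 F [-1.9  0.7 -0.3] w 0.068 j7 0.285
```

View pics/v9.png

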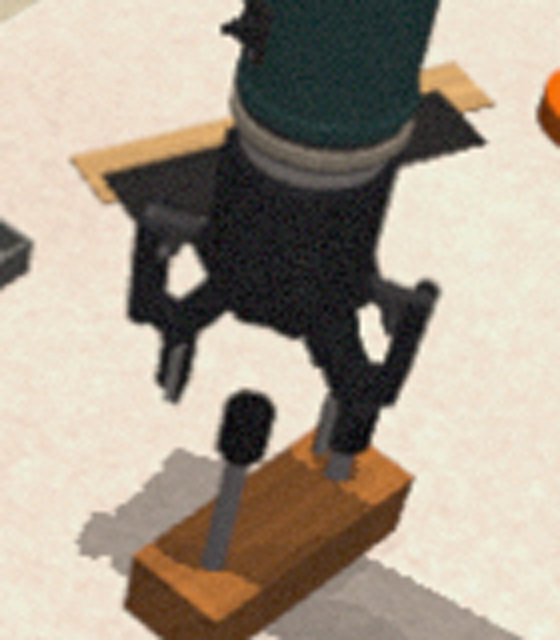

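{"api": "jog_arm", "payload": {"deltas": [[[0, 0, 0], 0], [[0, 0, 0], 0]]}}

```text
time_s: 8.83
tcp_pos: [0.5297, -0.1853, 0.2309]
tool_rot: [0.404, 0.58, -0.403, 0.582]
ft_force: [0.1, -0.4, 0.3]
width: 0.0681
```

```bash
python3 - <<'E'
from h import *
plan([.5275,-.188,.199],20)
E
```

```text
t=8.83 tcp=[ 0.5297 -0.1853  0.2309] yaw_y=20.4 tilt=0.17 delta=[ 0.0319 -0.0031  0.0017] spin=0.008 F [ 0.1 -0.4  0.3] w 0.0681 j7 0.287
```

{"api": "jog_arm", "payload": {"deltas": [[[0.01, -0.003, 0.0017], 0], [[0.012, 0, 0], 0], [[0.01, 0, 0], 0], [[0, 0, 0], 0], [[0, 0, 0], 0], [[0, 0, 0], 0]]}}

```text
time_s: 9.33
tcp_pos: [0.5264, -0.1885, 0.1968]
tool_rot: [0.404, 0.581, -0.404, 0.581]
ft_force: [0.3, 0.3, -0.1]
width: 0.0679
```

```bash
python3 - <<'E'
from h import *
plan([.5275,-.188,.199],20)
E
```

```text
t=9.33 tcp=[ 0.5264 -0.1885  0.1968] yaw_y=20.4 tilt=0.02 delta=[-0.0022  0.0012 -0.0001] spin=0.007 F [ 0.3  0.3 -0.1] w 0.0679 j7 0.262
```

{"api": "jog_arm", "payload": {"deltas": [[[0, 0, 0], 0], [[0, 0, 0], 0], [[0, 0, 0], 0], [[0, 0, 0], 0], [[0, 0, 0], 0], [[0, 0, 0], 0]], "grip": 0, "newtons": 50}}

```text
time_s: 9.83
tcp_pos: [0.5267, -0.1886, 0.1973]
tool_rot: [0.404, 0.58, -0.404, 0.581]
ft_force: [0.4, 0.3, 0.8]
width: 0.0249
```

```bash
python3 - <<'E'
from h import *
plan([.5275,-.188,.199],20)
c=cap('side','s7')
f=lambda c,x,y,w,h,s:cv2.convertScaleAbs(cv2.resize(cv2.cvtColor(c['pixels'],cv2.COLOR_RGB2BGR)[y:y+h,x:x+w],None,fx=s,fy=s,interpolation=cv2.INTER_CUBIC),alpha=1.3)
cv2.imwrite('pics/v10.png',f(c,330,60,140,160,4))
E
```

```text
t=9.83 tcp=[ 0.5267 -0.1886  0.1973] yaw_y=20.4 tilt=0.07 delta=[-0.0017  0.0009 -0.0003] spin=0.007 F [0.4 0.3 0.8] w 0.0249 j7 0.262
```

View pics/v10.png

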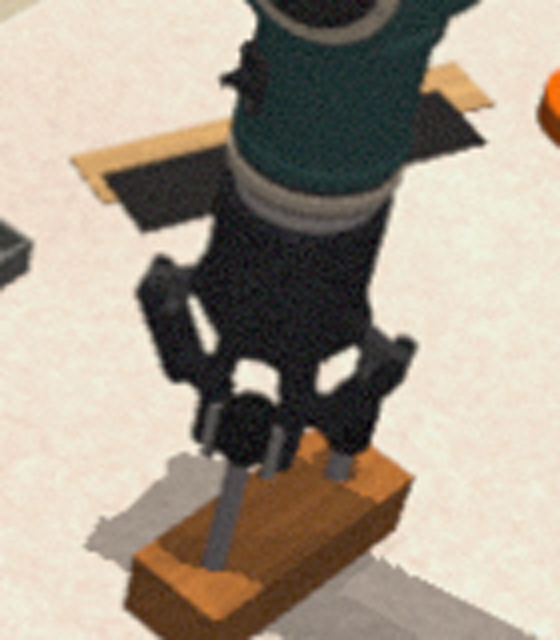

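{"api": "jog_arm", "payload": {"deltas": [[[-0.01, 0, 0], 0], [[-0.015, 0, 0], 0], [[-0.02, 0, 0], 0], [[-0.025, 0, 0], 0], [[-0.03, 0, 0], 0], [[-0.03, 0, 0], 0], [[-0.03, 0, 0], 0], [[-0.015, 0, 0], 0], [[0, 0, 0], 0], [[0, 0, 0], 0]]}}

```text
time_s: 10.72
tcp_pos: [0.5259, -0.1887, 0.3723]
tool_rot: [0.403, 0.58, -0.404, 0.581]
ft_force: [0.1, -0.6, -2.2]
width: 0.025
```

```bash
python3 - <<'E'
from h import *
plan([.5256,.2012,.36],20)
c=cap('side','s8')
f=lambda c,x,y,w,h,s:cv2.convertScaleAbs(cv2.resize(cv2.cvtColor(c['pixels'],cv2.COLOR_RGB2BGR)[y:y+h,x:x+w],None,fx=s,fy=s,interpolation=cv2.INTER_CUBIC),alpha=1.3)
cv2.imwrite('pics/v11.png',f(c,330,40,150,180,3))
E
```

```text
t=10.72 tcp=[ 0.5259 -0.1887  0.3723] yaw_y=20.4 tilt=0.06 delta=[ 0.0119  0.1354 -0.3656] spin=0.006 F [ 0.1 -0.6 -2.2] w 0.025 j7 0.408
```

View pics/v11.png

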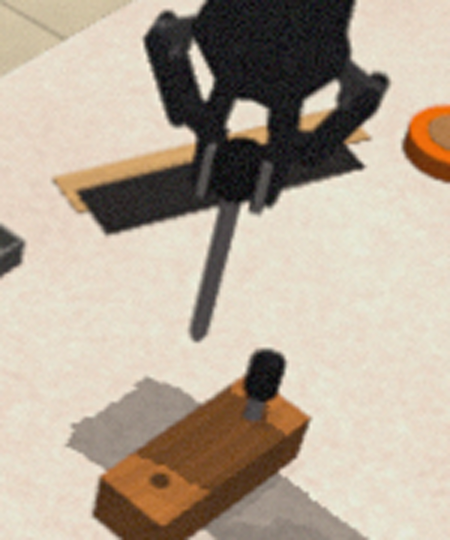

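{"api": "jog_arm", "payload": {"deltas": [[[0, 0.005, -0.013], 0], [[0, 0.0095, -0.0255], 0], [[0, 0.0095, -0.0255], 0], [[0, 0.0095, -0.0255], 0], [[0, 0.0095, -0.0255], 0], [[0, 0.0095, -0.0255], 0], [[0, 0.0095, -0.0255], 0], [[0, 0.0095, -0.0255], 0]]}}

```text
time_s: 11.43
tcp_pos: [0.5254, 0.0181, 0.3704]
tool_rot: [0.403, 0.582, -0.404, 0.58]
ft_force: [0.7, 0.1, -0.8]
width: 0.0249
```

{"api": "jog_arm", "payload": {"deltas": [[[0, 0.0095, -0.0255], 0], [[0, 0.0095, -0.0255], 0], [[0, 0.0095, -0.0255], 0], [[0, 0.0095, -0.0255], 0], [[0, 0.0095, -0.0255], 0], [[0, 0.0095, -0.0255], 0], [[0, 0.008, -0.02], 0], [[0, 0.005, -0.013], 0], [[0, 0, 0], 0], [[0, 0, 0], 0]]}}

```text
time_s: 12.27
tcp_pos: [0.5262, 0.2156, 0.3705]
tool_rot: [0.402, 0.582, -0.404, 0.58]
ft_force: [0.9, -0.7, -1.8]
width: 0.0248
```

```bash
python3 - <<'E'
from h import *
plan([.5256,.2012,.36],20)
c=cap('side','s9');t=cap('top','t9')
f=lambda c,x,y,w,h,s:cv2.convertScaleAbs(cv2.resize(cv2.cvtColor(c['pixels'],cv2.COLOR_RGB2BGR)[y:y+h,x:x+w],None,fx=s,fy=s,interpolation=cv2.INTER_CUBIC),alpha=1.3)
cv2.imwrite('pics/v12.png',f(c,180,180,140,150,4));cv2.imwrite('pics/v13.png',t['pixels'][...,::-1])
E
```

```text
t=12.27 tcp=[0.5262 0.2156 0.3705] yaw_y=20.6 tilt=0.17 delta=[ 0.0105 -0.0056  0.0133] spin=0.010 F [ 0.9 -0.7 -1.8] w 0.0248 j7 -0.375
```

View pics/v12.png

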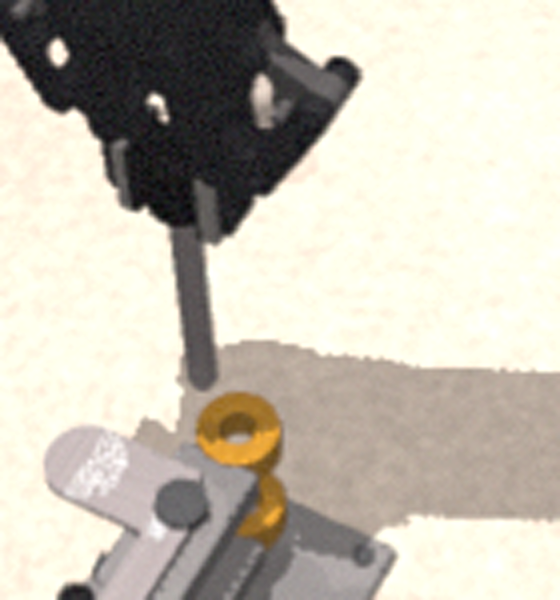

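View pics/v13.png

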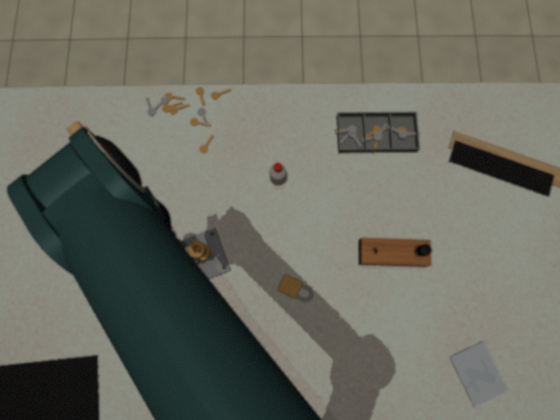

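{"api": "jog_arm", "payload": {"deltas": [[[0.003, -0.0056, 0.0133], 0], [[0.01, 0, 0], 0], [[0.006, 0, 0], 0], [[0.004, 0, 0], 0], [[0, 0, 0], 0], [[0, 0, 0], 0], [[0, 0, 0], 0]]}}

```text
time_s: 12.95
tcp_pos: [0.5269, 0.2006, 0.349]
tool_rot: [0.404, 0.581, -0.403, 0.581]
ft_force: [0.1, 0.2, -0.8]
width: 0.0248
```

```bash
cat > look.py <<'E'
from h import *
import sys
def look(n,B=(.5256,.2012)):
    plan([*B,.337],20)
    c=cap('side',n);s,R=st();x,y,k=190,190,6
    a=cv2.resize(cv2.cvtColor(c['pixels'],cv2.COLOR_RGB2BGR)[y:y+130,x:x+110],None,fx=k,fy=k,interpolation=cv2.INTER_CUBIC)
    a=cv2.convertScaleAbs(a,alpha=1.3)
    P=np.array(s['tcp_pos'])
    q=[(proj(c,P+R@np.array([d,0,0]))[0]-[x,y]+.5)*k-.5 for d in(.069,.1873)]
    cv2.line(a,*[tuple(int(v) for v in p) for p in q],(0,0,255),1)
    print('exp tip px',proj(c,P+R@np.array([.1873,0,0]))[0],'raw-cam tip')
    cv2.imwrite(f'pics/L{n}.png',a)
if __name__=='__main__': look(sys.argv[1])
E
python3 look.py s10
```

```text
t=12.95 tcp=[0.5269 0.2006 0.349 ] yaw_y=20.4 tilt=0.03 delta=[ 0.012 -0.001 -0.001] spin=0.007 F [ 0.1  0.2 -0.8] w 0.0248 j7 -0.365
exp tip px [237.36041114 276.74686003] raw-cam tip
```

View pics/Ls10.png

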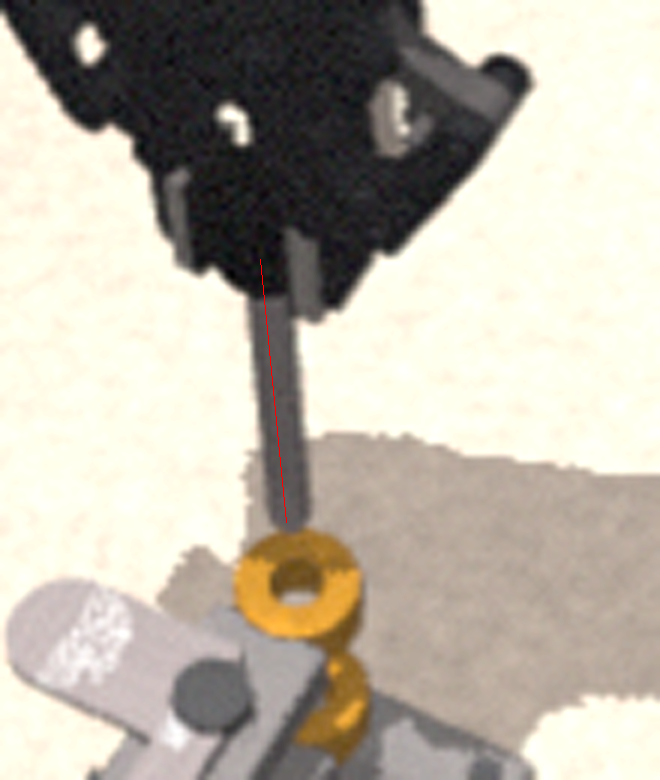

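```bash
python3 - <<'E'
from h import *
c=load('s10')
# shaft centre rows: dark-grey mask within shaft columns
p=c['pixels'].astype(int); g=p.max(2)
for v in range(240,280,2):
    row=g[v,225:250]; m=np.where(row<130)[0]; print(v,225+m.min() if len(m) else None,225+m.max() if len(m) else None, end=' | ')
print()
hsv=cv2.cvtColor(c['pixels'],cv2.COLOR_RGB2HSV)
u=lambda x,y:((x+.5)/6-.5+190,(y+.5)/6-.5+190)
for q in((290,522),(289,520),(290,526)): print(np.round(onz(c,u(*q),.1617),4))
# measure rod axis: at heights, compare lateral offset from expected
s,R=st();P=np.array(s['tcp_pos'])
for d in(.08,.1,.13,.16,.18): print(d,np.round(proj(c,P+R@np.array([d,0,0]))[0],2), np.round(proj(c,P+R@np.array([d,0.001,0]))[0]-proj(c,P+R@np.array([d,0,0]))[0],2),np.round(proj(c,P+R@np.array([d,0,0.001]))[0]-proj(c,P+R@np.array([d,0,0]))[0],2))
E
```

```text
240 231 247 | 242 231 243 | 244 232 238 | 246 232 238 | 248 232 238 | 250 232 239 | 252 232 239 | 254 233 239 | 256 233 239 | 258 233 239 | 260 233 239 | 262 233 240 | 264 233 241 | 266 233 241 | 268 234 241 | 270 233 241 | 272 234 241 | 274 234 242 | 276 234 241 | 278 236 241 | 
[0.5267 0.1997 0.1617]
[0.5274 0.1995 0.1617]
[0.5257 0.2006 0.1617]
0.08 [233.42 237.44] [-0.6  -0.26] [ 0.35 -0.49]
0.1 [234.22 245.4 ] [-0.59 -0.25] [ 0.34 -0.49]
0.13 [235.35 256.78] [-0.57 -0.25] [ 0.33 -0.48]
0.16 [236.43 267.5 ] [-0.55 -0.25] [ 0.32 -0.48]
0.18 [237.12 274.32] [-0.54 -0.24] [ 0.31 -0.47]
```

{"api": "jog_arm", "payload": {"deltas": [[[0.007, -0.0014, -0.0014], 0], [[0.008, 0, 0], 0], [[0.006, 0, 0], 0], [[0, 0, 0], 0], [[0, 0, 0], 0], [[0, 0, 0], 0]]}}

```text
time_s: 13.5
tcp_pos: [0.5251, 0.201, 0.3278]
tool_rot: [0.404, 0.581, -0.404, 0.581]
ft_force: [0.4, 0.3, -1.7]
width: 0.0252
```

```bash
python3 look.py s11; python3 - <<'E'
from h import *
c=load('s11')
s,R=st();P=np.array(s['tcp_pos'])
print(proj(c,P+R@np.array([P[2]-.135,0,0])),'bore px',proj(c,[.5244,.2007,.135]))
E
```

```text
t=13.50 tcp=[0.5251 0.201  0.3278] yaw_y=20.4 tilt=0.01 delta=[-0.0092  0.0005 -0.    ] spin=0.007 F [ 0.4  0.3 -1.7] w 0.0252 j7 -0.383
exp tip px [238.52103875 284.41572789] raw-cam tip
[[238.70285913 286.23041426]] bore px [[239.23542023 286.41633217]]
```

View pics/Ls11.png

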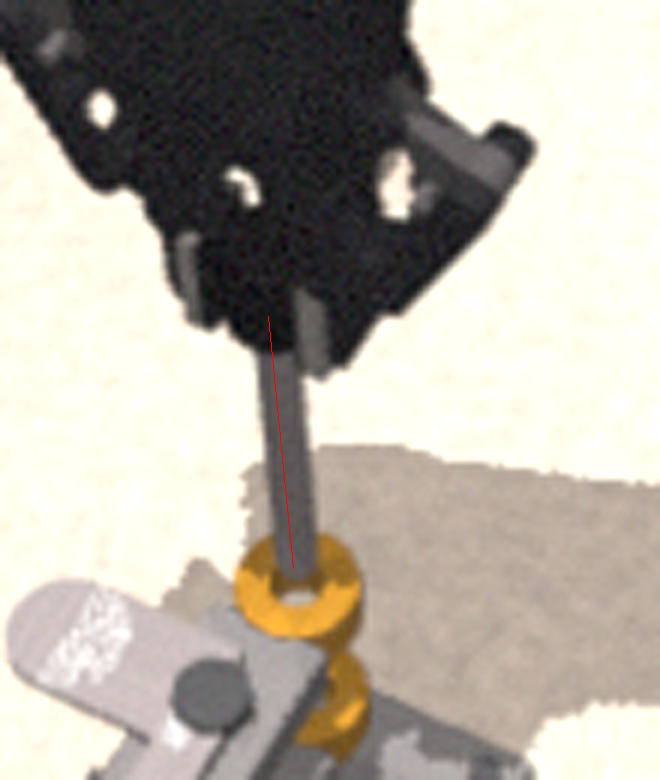

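{"api": "jog_arm", "payload": {"deltas": [[[0.004, 0, 0], 0], [[0.004, 0, 0], 0], [[0.004, 0, 0], 0], [[0.0, 0, 0], 0], [[0, 0, 0], 0]]}}

```text
time_s: 13.97
tcp_pos: [0.5249, 0.2009, 0.3155]
tool_rot: [0.403, 0.581, -0.404, 0.58]
ft_force: [-0.4, 0.5, -1.9]
width: 0.0248
```

```bash
python3 look.py s12
```

```text
t=13.97 tcp=[0.5249 0.2009 0.3155] yaw_y=20.4 tilt=0.04 delta=[-0.0215  0.0007 -0.0001] spin=0.007 F [-0.4  0.5 -1.9] w 0.0248 j7 -0.393
exp tip px [239.08665998 288.33414189] raw-cam tip
```

View pics/Ls12.png

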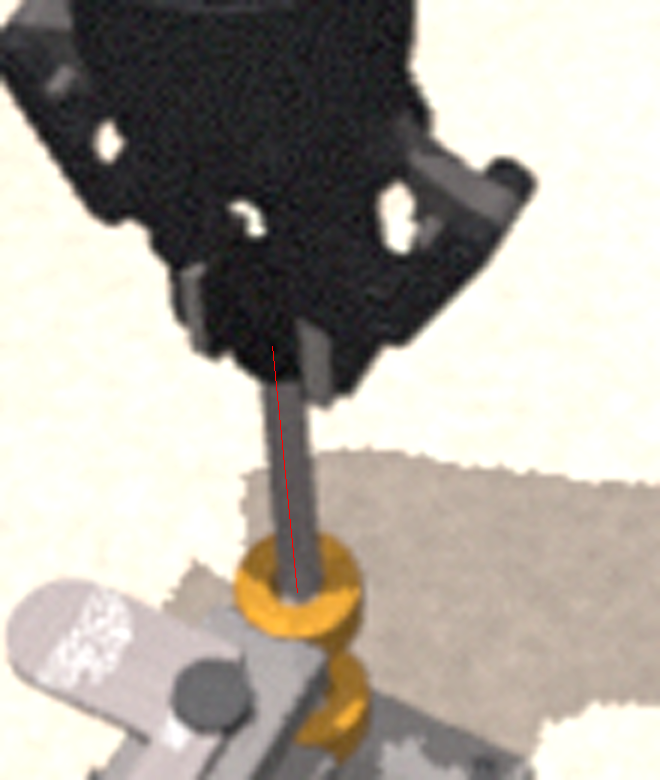

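{"api": "jog_arm", "payload": {"deltas": [[[0.005, 0, 0], 0], [[0.005, 0, 0], 0], [[0.005, 0, 0], 0], [[0.005, 0, 0], 0], [[0, 0, 0], 0]]}}

```text
time_s: 14.43
tcp_pos: [0.5247, 0.2006, 0.2945]
tool_rot: [0.403, 0.581, -0.404, 0.58]
ft_force: [-0.4, 0.8, -1.0]
width: 0.0246
```

{"api": "jog_arm", "payload": {"deltas": [[[0.005, 0, 0], 0], [[0.005, 0, 0], 0], [[0.005, 0, 0], 0], [[0.005, 0, 0], 0], [[0, 0, 0], 0], [[0, 0, 0], 0]]}}

```text
time_s: 14.93
tcp_pos: [0.5249, 0.2009, 0.2755]
tool_rot: [0.403, 0.581, -0.404, 0.58]
ft_force: [0.7, -0.3, -1.3]
width: 0.0245
```

```bash
python3 look.py s13
```

```text
t=14.93 tcp=[0.5249 0.2009 0.2755] yaw_y=20.4 tilt=0.05 delta=[-0.0615  0.0007 -0.    ] spin=0.007 F [ 0.7 -0.3 -1.3] w 0.0245 j7 -0.428
exp tip px [240.2820545  300.29275182] raw-cam tip
```

View pics/Ls13.png

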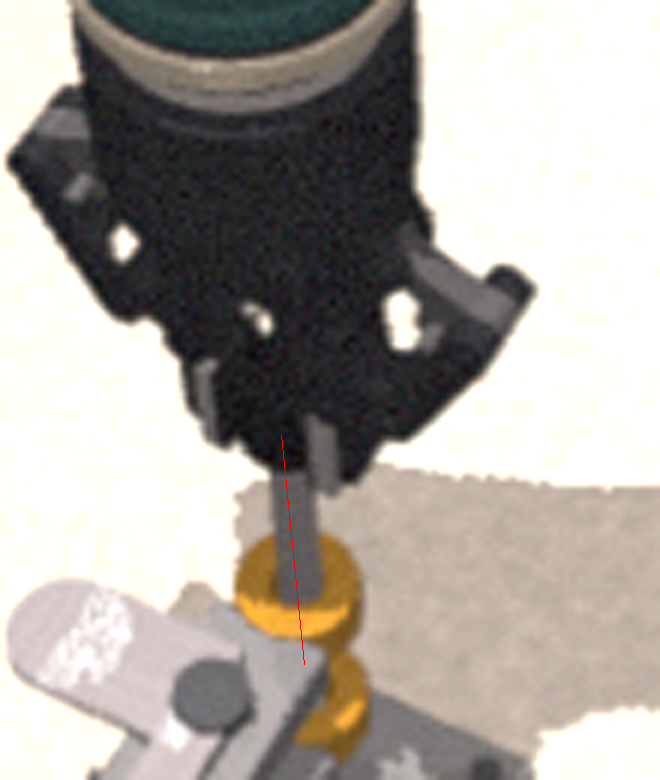

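{"api": "jog_arm", "payload": {"deltas": [[[0.004, 0, 0], 0], [[0.004, 0, 0], 0], [[0.004, 0, 0], 0], [[0.004, 0, 0], 0], [[0, 0, 0], 0]]}}

```text
time_s: 15.4
tcp_pos: [0.5248, 0.2007, 0.2588]
tool_rot: [0.403, 0.581, -0.404, 0.58]
ft_force: [-0.5, -0.9, -1.1]
width: 0.025
```

{"api": "jog_arm", "payload": {"deltas": [[[0.004, 0, 0], 0], [[0.004, 0, 0], 0], [[0, 0, 0], 0], [[0, 0, 0], 0]]}}

```text
time_s: 15.73
tcp_pos: [0.5249, 0.2009, 0.2516]
tool_rot: [0.403, 0.581, -0.404, 0.58]
ft_force: [0.1, 0.1, -1.2]
width: 0.025
```

{"api": "jog_arm", "payload": {"deltas": [[[0.005, 0, 0], 0], [[0.005, 0, 0], 0], [[0.005, 0, 0], 0], [[0.005, 0, 0], 0], [[0.004, 0, 0], 0], [[0, 0, 0], 0], [[0, 0, 0], 0], [[0, 0, 0], 0], [[0, 0, 0], 0]]}}

```text
time_s: 16.48
tcp_pos: [0.5251, 0.201, 0.2281]
tool_rot: [0.404, 0.581, -0.404, 0.581]
ft_force: [0.9, -0.6, -0.9]
width: 0.0248
```

```bash
python3 look.py s14; python3 -c "
from h import *
cap('top','t14')"
```

```text
t=16.48 tcp=[0.5251 0.201  0.2281] yaw_y=20.4 tilt=0.02 delta=[-0.1089  0.0005  0.    ] spin=0.007 F [ 0.9 -0.6 -0.9] w 0.0248 j7 -0.473
exp tip px [241.53999858 313.46052185] raw-cam tip
```

View pics/Ls14.png

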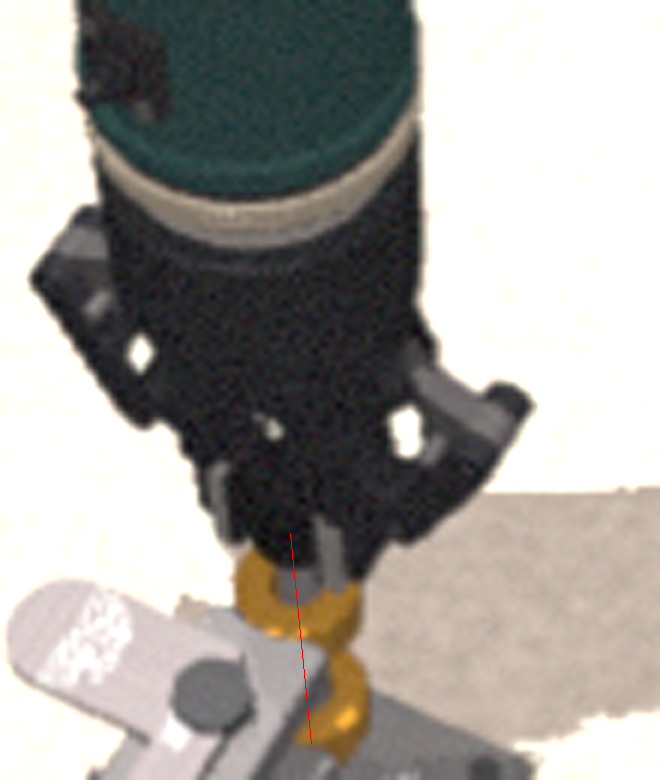

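View pics/s14.png

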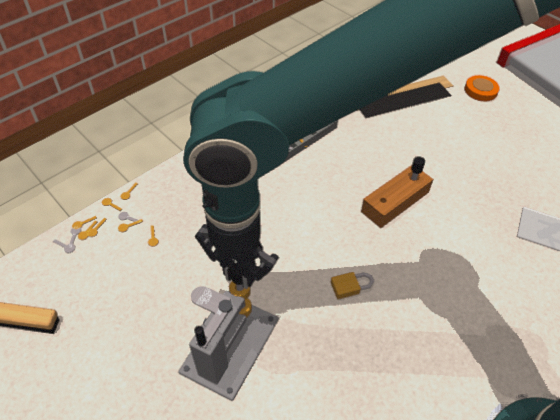

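View pics/t14.png

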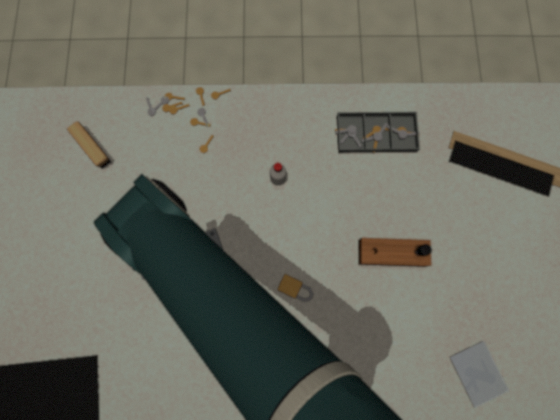

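```bash
python3 -c "
from h import *
s=ctrl.sense();print(np.abs(s['joint_vel']).max(),s['width'])
print(ctrl.finish_job())"
```

```text
0.0016778772979230618 0.024733014998423276
the job is handed in; nothing more can be done
None
```

I swung the shutter to its open stop and threaded the long rod down through both bushings. I then handed the job in at 16.5 s with the rod still gripped at 50 N; the hand-in reports no verdict.

What my last checks showed:
- **Shutter:** the lever met its stop, with the force rising to about 19 N. The last side picture still shows it open.
- **Rod depth:** I worked this out from the arm pose, with the point at about 0.041 m (14 mm below the lower bushing) and the knob centre at about 0.176 m (a gap of about 26 mm above the upper bushing). The point itself is hidden in the pictures. The knob's travel in the images matched the arm's to within about 1 mm, so the rod had not visibly slipped.
- **Alignment:** the tool tilt was 0.02°. The wrist force stayed under about 2 N all the way down, so the rod did not bind in either bushing.
- **Grip:** the fingers stood 25 mm apart on the nominally 26 mm knob, and the arm was at rest.
- **Other items:** the short rod, padlock and oil bottle look unmoved in the final pictures. I compared these by eye, not by measurement.

The two cameras disagreed by about 2.5 mm on the bushing's position. I used their average, shifted by about half a millimetre after comparing the rod with the bore directly in the side view.

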